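Crank the blue stock bin along to its green mark

TASK

Two hand-cranked bin shuttles stand on the packing bench. Take the crank of the shuttle that carries the blue bin by its black upright grip and wind it round clockwise (seen from above) until the red pointer of the blue bin stands at that shuttle's green mark, then let go. Do not push either bin by hand, and leave the grey bin where it is.

Things in the scene. Friction and masses are not known exactly. Their poses are not given: they have to be found in the camera images.
- blue_grip: Black upright barrel grip, 28 mm in diameter, 54 mm tall, on the crank arm of the blue bin's shuttle; spins freely on its own axis (its yaw means nothing). Origin at its centre, 173 mm above the bench; underside 4 mm above the arm; the tallest part of the shuttle. Its centre runs on a level circle of radius 60 mm about blue_axis. 3 to 5 N push it round; the crank stays where left.
- blue_axis (a point): Point on the upright crank axis of the blue bin's shuttle, at the height of the grip's centre (173 mm). Its x axis points level along the rail, from the crank towards the bin; y to the left of that; z up.
- blue_bin: Blue open bin, 120 mm along the rail, 90 mm wide, rim 109 mm above the bench, full of small cartons; red pointer at the middle of its left side. Origin on the bench under its middle; x along the rail away from the crank. One crank turn clockwise from above carries it 40 mm along +x, counter-clockwise back. It starts 35 to 85 mm short of its mark; the crank can turn on past it.
- blue_mark: Green upright tab, 10 mm thick along the rail, 30 mm tall, fixed on the white scale at the left edge of the blue bin's shuttle, 80 mm left of the bin's middle line. Origin under its middle; x along the rail like the bin's. The pointer is at the mark when bin origin and mark origin are level along that x.
- grey_bin: Grey open bin of the same size on the other, identical shuttle, with its own crank and green mark. Origin and axes as for the blue bin. Not to be moved.

How it is judged (in metres and radians):
On the way:
1. the fingers take the blue shuttle's crank grip (contact force between the fingers and blue_grip above 0.5 N), for 0.1 s.
At the end, for the whole second after the job is handed in: The blue bin's red pointer stands within 10 mm of its green mark along the rail, the blue bin is at rest, and the grey bin is within 10 mm of where it started (x of blue_bin in the frame of blue_mark between -0.01 and 0.01 m and linear speed of blue_bin below 0.01 m/s and distance of grey_bin from where it was at the start of the episode below 0.01 m); the robot touches nothing.
It fails at once if the robot pushes the blue bin by hand (contact force between any of the fingers, the arm and blue_bin above 1.5 N).
It fails at once if the robot pushes the grey bin by hand (contact force between any of the fingers, the arm and grey_bin above 1.5 N).
It fails at once if the grey bin is moved more than 10 mm (distance of grey_bin from where it was at the start of the episode above 0.01 m).
It also fails if it takes over 48 s, if anything falls off the work surface, if the arm or the gripper's body presses on something with over 40 N, if the wrist force passes 120 N, or if a joint passes its speed limit or range.

ROBOT

A 6-joint arm with a two-finger parallel gripper is mounted at the origin on the work surface. World frame = base frame: x ahead of the robot, y to its left, z up, the work surface at z = 0. Lengths are in mm, angles in rad, forces in N, time in s.
With the tool pointing down it reaches from about 250 to 725 mm from the base axis. Payload 9.7 kg.
Tool frame: the origin (TCP) lies on the centre line of the jaws, within the pads' length; the fingertips stand 14 mm ahead of it and the grasp point (between the pads) lies 5 mm behind it; z points along the fingers, y is the direction in which the jaws open and shut (so a half turn about z gives the same grasp; the last joint's range is limited). The gripper opens to 85 mm and grips with 20 to 120 N. Pads are 22 mm wide; open, the fingers measure 114 mm over their backs; the gripper's body (76 mm by 85 mm) begins 54 mm behind the grasp point. The pads swing forward as they close: fully open they stand 13 mm farther back than shut.
Start: joints at [1.251, 0.087, 0.176, 1.66, 0, 1.571], TCP at [172.904, 522.112, 217.684] pointing down, gripper open.
Joint ranges: [-3.13, 3.13], [-0.85, 1.81], [-1.15, 1.24], [-2.2, 2.28], [-1.44, 1.52], [-3.14, 3.14]. Speed limits (rad/s): [2.22, 2.22, 2.57, 3.14, 3.14, 3.14].

INTERFACE

Orientations are given as a rotation vector (axis times angle).
In Python, from cell import * gives the robot as it stands.
- The arm moves only by the tool play_rows, never from a script. Its argument "plan" is a list of rows, each an object of numbers: "jaw": the opening, from -1 (shut) to 1 (fully open); "tx", "ty", "tz": the shift along the world's x, y, z in mm; "spin": the turn about the world's z in rad. In form: [{"jaw": .., "tx": .., "ty": .., "tz": .., "spin": ..}, ...]. A call has 1 to 5 rows; each row is the pose to reach, as a shift and turn from the pose commanded when the call began; what a row does not reach only later rows make up. A row lasts 1/8 s, in which the tool goes at most 62.5 mm and 10.7 degrees, less where a joint would pass 70% of its speed; a pose out of reach is approached as far as the arm can. A call with a gripper value outside its range is refused whole. The fingers move at their own pace and stop on an object; "newtons" is the grip in N (left out, the last holds). Time passes only in rows, so rows that repeat a pose let the fingers close. It gives the time, the measured TCP pose, the force and the opening at its end, in the units of the state.
- get_state(): the state, without advancing time (a new reading comes with each control period).
- camera(name): name is "scene" or "top"; returns (picture, depth): 420x560x3 uint8, red, green, blue; 420x560 float32, mm along the optical axis (not along the pixel's ray), 0 where there is no reading.
- camera_params(name): a dict with "fovy" (degrees; the focal length in pixels is half the picture's height over the tangent of half this angle, whatever the lens; pixels are square), "cx", "cy" (the principal point, pixels), "R" (3x3) and "t" (3): a world point X has camera coordinates R X + t. Camera axes: x right, y down, z forward; pixel columns grow to the right and rows downward; lengths in mm; the calibration is good to about 2 mm. A picture is of the moment at which its call begins. camera_params takes no time and is no camera call.
- job_done(): hands the job in, once; it reports no verdict.
The state is a dict: "time_s": time; "joint_positions": joint angles; "qvel": joint speeds; "joint_torque": joint torques, N m; "ee_pos": TCP position; "orientation": TCP orientation; "force": force on the tool from outside, world axes, zero at the start; "moment": the same for the moment, N m; "grip_width": finger opening in mm.
Only numpy, scipy, OpenCV 4.12 (cv2) and the standard library are available. Lean on these libraries where they do the work, as an engineer would, in place of code of your own. Each camera call takes 0.05 s, during which the arm holds its last target. There are 200 camera calls.

## Working session

There is one attempt and no reset: what is moved stays moved. The work goes in short steps, Python scripts to look and compute and a tool call to move; the robot and the scene stay as the last step left them, time stands still between calls to the robot, and variables do not carry over. Pictures are saved under pics/ and viewed, about 8 in all and at most 12, crops included, and the job is handed in when it is done.

Besides the shell and the picture viewer there is one more tool, called after ">>>" as name(argument=value, ...) on one line, values as JSON. play_rows: Moves the arm, as the interface text tells. Its arguments: {"type":"object","properties":{"plan":{"type":"array","items":{"type":"object","properties":{"jaw":{"type":"number"},"tx":{"type":"number"},"ty":{"type":"number"},"tz":{"type":"number"},"spin":{"type":"number"}}}},"newtons":{"type":"number"}},"required":["plan"]}

```bash
mkdir -p pics; cat > h.py <<'E'
from cell import *
import numpy as np, cv2
def cloud(n):
    im,d=camera(n);p=camera_params(n);f=im.shape[0]/2/np.tan(np.radians(p["fovy"]/2))
    v,u=np.mgrid[:420,:560];P=np.stack([(u-p["cx"])/f*d,(v-p["cy"])/f*d,d],-1)
    W=(P-np.array(p["t"]))@np.array(p["R"]);W[d==0]=np.nan
    return im,W
E
python3 - <<'E'
from h import *
for n in("top","scene"):
    im,W=cloud(n);np.savez("%s0.npz"%n,im=im,W=W);cv2.imwrite("pics/%s0.png"%n,im[...,::-1]);print({k:v for k,v in camera_params(n).items()})
print(get_state())
E
```

```text
{'fovy': 44.897142017996394, 'cx': 281.0769113783522, 'cy': 211.81036257154213, 'R': array([[-0.01313051, -0.99967659,  0.02177877],
       [-0.98358607,  0.00899303, -0.18021534],
       [ 0.1799612 , -0.02378762, -0.98338605]]), 't': array([  32.2590393 ,  594.21710594, 1100.19786044])}
{'fovy': 53.498649281710705, 'cx': 284.8521015361792, 'cy': 218.439787720884, 'R': array([[-0.8223194 ,  0.56862354,  0.02140276],
       [ 0.33788871,  0.51821293, -0.78567587],
       [-0.45784498, -0.63884476, -0.61826802]]), 't': array([ 467.40337933, -136.46753699, 1123.53085179])}
{'time_s': 0.1, 'joint_positions': array([1.25099800e+00, 8.74132971e-02, 1.75264965e-01, 1.65980656e+00,
       3.27132480e-05, 1.57081021e+00]), 'qvel': array([ 0.00036443, -0.00177804,  0.00177155, -0.00036429,  0.00178985,
       -0.00102995]), 'joint_torque': array([-3.93370410e-04, -5.21560943e+01,  4.65653980e+01,  1.59832049e-02,
        4.61375441e-05, -5.20693419e-06]), 'ee_pos': array([172.83238809, 521.9222032 , 217.07593141]), 'orientation': array([-5.00187122e-01, -3.10129847e+00,  1.78834499e-03]), 'force': array([ 0.48966244, -0.31777356, -0.11016735]), 'moment': array([0.05865523, 0.03632213, 0.00508031]), 'grip_width': 85.56464181920288}
```

View pics/top0.png

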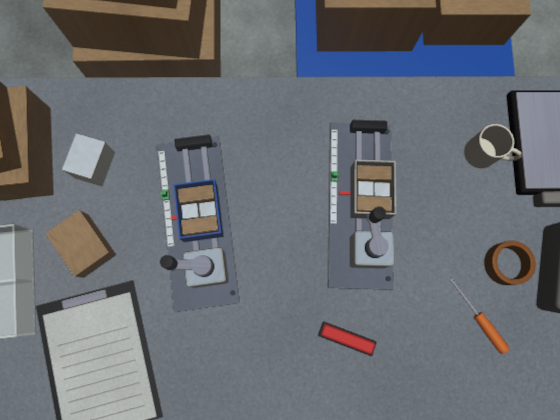

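View pics/scene0.png

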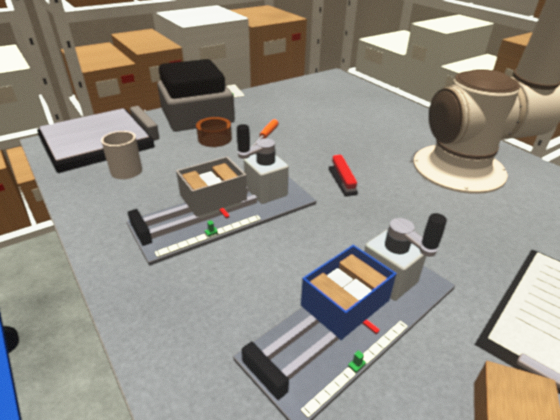

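The top view shows the blue shuttle on the left: grip at (168,262), hub at (203,266), bin at (198,211), pointer at (173,217) and green mark at (165,194). The grey shuttle is on the right, around (375,200). The scene view agrees with this.

```bash
cat >> h.py <<'E'
def measure(im,W,verbose=1):
    R,G,B=[im[...,i].astype(int) for i in range(3)];X,Y,Z=W[...,0],W[...,1],W[...,2]
    u=np.arange(560)[None]+0*X
    left=u<260
    sel={'grip':left&(Z>185)&(Z<212)&(R<60)&(X<480)&(u<250),
     'hub':left&(Z>120)&(Z<185)&(R>60)&(abs(R-B)<40),
     'rim':left&(B>R+25)&(Z>95)&(Z<120),
     'mark':left&(G>R+40)&(G>B+40)&(Z>5),
     'pointer':left&(R>120)&(R>G+80)&(R>B+80)&(u<200),
     'scale':left&(R>180)&(G>180)&(B>180)&(u>150)&(u<180)}
    for k,m in sel.items():
        P=W[m]; 
        if len(P): print(k,len(P),'med',np.nanmedian(P,0).round(1),'min',np.nanpercentile(P,2,axis=0).round(1),'max',np.nanpercentile(P,98,axis=0).round(1))
        if k in('scale','rim') and len(P):
            r=cv2.minAreaRect(P[:,:2].astype(np.float32));print('  rect',r)
        if k in('grip','mark','pointer') and len(P):
            r=cv2.minEnclosingCircle(P[:,:2].astype(np.float32));print('  circ',r)
E
python3 - <<'E'
from h import *
z=np.load("top0.npz");measure(z['im'],z['W'])
for p in [(262,168),(266,203),(264,185),(211,198),(194,165),(217,173),(183,166),(240,170),(154,163)]:print(p,z['W'][p].round(1),z['im'][p])
E
```

```text
grip 131 med [471.2 251.  197.8] min [461.2 240.  186.2] max [479.2 263.  202.3]
  circ ((472.6424255371094, 252.2255096435547), 13.118671417236328)
hub 807 med [479.7 226.2 140.8] min [452.9 175.  121.7] max [865.1 621.3 177.5]
rim 411 med [590.2 209.6 105.9] min [443.7 158.3  95.6] max [657.5 257.1 110.9]
  rect ((547.4783935546875, 202.423828125), (217.7375946044922, 90.46003723144531), 7.229133129119873)
mark 40 med [642.4 293.1  28. ] min [633.4 288.2  20.3] max [654.  300.5  47.5]
  circ ((643.4673461914062, 295.115478515625), 11.417705535888672)
pointer 15 med [587.3 272.4  39. ] min [584.3 267.3  32.5] max [590.5 277.1  41.6]
  circ ((587.0811767578125, 272.2098083496094), 5.064277648925781)
scale 284 med [619.8 294.4  14.9] min [533.1 279.7  10. ] max [743.1 311.4  19.1]
  rect ((637.720947265625, 295.547607421875), (226.2090606689453, 11.378799438476562), 7.22531270980835)
(262, 168) [471.1 249.  200.1] [56 56 58]
(266, 203) [467.2 189.2 141. ] [135 138 152]
(264, 185) [471.6 225.9 141.5] [136 138 151]
(211, 198) [591.8 208.8  87.8] [71 70 68]
(194, 165) [640.3 291.1  43.7] [50 86 58]
(217, 173) [587.4 272.4  39.1] [189  65  63]
(183, 166) [672.8 295.1  16.5] [197 205 205]
(240, 170) [537.4 282.   17.5] [197 204 209]
(154, 163) [744.4 304.6  14.7] [196 204 203]
```

```bash
python3 - <<'E'
from h import *
from scipy.optimize import least_squares
z=np.load("top0.npz");W=z['W'];s=np.s_[235:300,150:235];P=W[s];Z=P[...,2]
Q=P[(Z>193)&(Z<206)];print('grip',len(Q),cv2.minEnclosingCircle(Q[:,:2].astype(np.float32)),Q[:,:2].mean(0),np.median(Q[:,2]))
H=P[:,30:];h=H[(H[...,2]>150)];print('hub>150',len(h),h.mean(0) if len(h) else 0, h.max(0) if len(h) else 0)
h=H[(H[...,2]>128)];print('knob+arm',len(h),np.percentile(h,[1,50,99],axis=0).round(1))
B=H[(H[...,2]>70)&(H[...,2]<125)];print('box',cv2.minAreaRect(B[:,:2].astype(np.float32)),np.median(B[:,2]))
np.set_printoptions(linewidth=250);print(np.nan_to_num(W[252:288:2,160:222:2,2]).astype(int))
b=W[170:250,170:230];m=(b[...,2]>100)&(b[...,2]<115);r=cv2.minAreaRect(b[m][:,:2].astype(np.float32));print('bin',r)
E
```

```text
grip 144 ((473.36785888671875, 252.33267211914062), 12.940619468688965) [473.24087157 252.02746851] 198.2350334001822
hub>150 0 0 0
knob+arm 437 [[451.1 173.4 130.6]
 [471.  197.9 141.3]
 [488.9 236.5 145.9]]
box ((489.259033203125, 195.80526733398438), (113.555908203125, 86.72259521484375), 7.352492809295654) 95.03290656993055
[[ -2   1  -1   1   7  10   8   8  10  11  12   9  12  94  92  94  97  93  89  97  98  92  91  99  94  96  92  97  98  93  96]
 [  0   0   0  -2  12   8   9  10  10   6  11  11  95  98  94  93  97  95  95  96  93  92  96  95  91  93  95  94  96  92  94]
 [  0   0 196 198 200 200 181  11  10   9   8  14  95  94  96  97  95  92  93 139 143 141 140 142  96  97  94  96  95  99  94]
 [ -2 198 197 197 201 199 198 181  10  10  11   9  92  95  89  95  92 100 143 143 142 142 146 146 143 124  95  92  93  93  99]
 [197 198 197 198 198 199 200 188 165 142 141 139 141 140 140 142 141 142 140 136 138 140 139 140 145 143 115  94  98  93  95]
 [197 195 202 198 200 198 197 187 170 139 138 142 139 138 138 141 139 141 142 142 142 141 142 138 145 144 128  91  97  95  96]
 [ -2 19
[... 918 characters left out ...]
  10   8  13  10  89  96  96  95  94  97  96  96   0  93  98  94  94  96  95  94  93  95]
 [  0  -3  -5  -1  -1   0   9   9   6  10   8   8   7  88  92  95  96  94  98  95  99  92  99  95  89  98  94  92  96  91  95]
 [ -2   0   0   2   0  -1   8   8   7  11  13  11  12  15  96  93  95  95  94  97  95  98  97  91  94  93  90  89  89  90  81]
 [  1  -5  -1  -3  -1  -1  15  11  10  10   9   8  12  13  92  94  95  94  92  94  94  90  90  79  68  59  48  37  28  10   9]
 [ -1  -1  -2   0  -5  -1   9  11   8  13   8   8  11   9  11  92  78  67  61  44  36  21  11  11  10  11   7  10  13  13  13]]
bin ((595.489013671875, 208.51376342773438), (120.94677734375, 90.46003723144531), 7.229133129119873)
```

The measurements agree with each other:
- **Bin:** (595.5, 208.5), yaw 7.2°, about 58 mm short of the mark, so about 1.45 turns.
- **Grip:** (473.3, 252.2).
- **Axis:** (468.4, 192.4), radius 60, start angle about 85°.

Next I approach the grip.

>>> play_rows(plan=[{"jaw":1,"tx":40,"ty":-36,"tz":20},{"jaw":1,"tx":80,"ty":-72,"tz":25},{"jaw":1,"tx":120,"ty":-108,"tz":25},{"jaw":1,"tx":160,"ty":-144,"tz":25},{"jaw":1,"tx":200,"ty":-180,"tz":25}])

```text
validation failed for argument at $.pl...
```

>>> play_rows(plan=[{"jaw":1,"tx":40,"ty":-36},{"jaw":1,"tx":75,"ty":-67},{"jaw":1,"tx":100,"ty":-90},{"jaw":1,"tx":100,"ty":-90},{"jaw":1,"tx":100,"ty":-90}])

```text
validation failed for argument at $.pl...
```

>>> play_rows(plan=[{"jaw":1,"tx":40,"ty":-36,"tz":20,"spin":0},{"jaw":1,"tx":80,"ty":-72,"tz":25,"spin":0},{"jaw":1,"tx":120,"ty":-108,"tz":25,"spin":0},{"jaw":1,"tx":160,"ty":-144,"tz":25,"spin":0},{"jaw":1,"tx":200,"ty":-180,"tz":25,"spin":0}], newtons=50)

```text
time_s: 0.72
ee_pos: [373.9, 340.7, 242.4]
orientation: [-0.5, -3.101, 0.0]
force: [1.0, -0.1, -0.6]
grip_width: 85.1
```

>>> play_rows(plan=[{"jaw":1,"tx":40,"ty":-36,"tz":0,"spin":0},{"jaw":1,"tx":75,"ty":-67,"tz":0,"spin":0},{"jaw":1,"tx":100,"ty":-90,"tz":0,"spin":0},{"jaw":1,"tx":100,"ty":-90,"tz":0,"spin":0},{"jaw":1,"tx":100,"ty":-90,"tz":-10,"spin":0}])

```text
time_s: 1.35
ee_pos: [472.8, 252.4, 232.6]
orientation: [0.501, 3.101, 0.001]
force: [0.6, 0.3, -0.3]
grip_width: 85.3
```

>>> play_rows(plan=[{"jaw":1,"tx":0,"ty":0,"tz":-20,"spin":0},{"jaw":1,"tx":0,"ty":0,"tz":-40,"spin":0},{"jaw":1,"tx":0,"ty":0,"tz":-62,"spin":0},{"jaw":1,"tx":0,"ty":0,"tz":-62,"spin":0},{"jaw":1,"tx":0,"ty":0,"tz":-62,"spin":0}])

```text
time_s: 1.98
ee_pos: [472.5, 252.7, 171.3]
orientation: [0.499, 3.101, 0.001]
force: [0.7, 0.6, -0.5]
grip_width: 85.1
```

```bash
python3 - <<'E'
from h import *
im,W=cloud("scene");cv2.imwrite("pics/s1.png",cv2.resize(im[130:330,300:560,::-1],None,fx=3,fy=3)[:600,:780]);s=get_state();print(s['ee_pos'],s['force'])
E
```

```text
[472.84027717 252.64658328 171.64690861] [ 4.50053185e-01 -9.20652243e-04  1.04810954e+00]
```

View pics/s1.png

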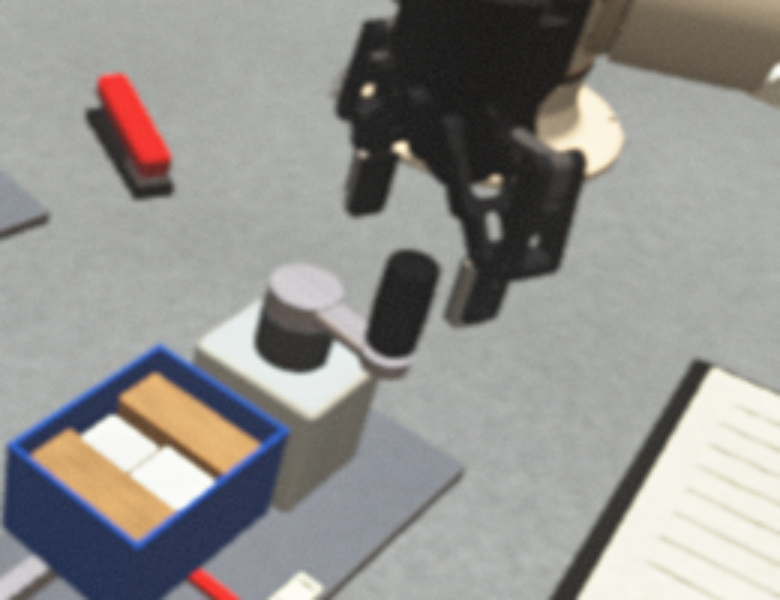

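The grip at (403,305) looks offset toward the camera from the midpoint of the jaws, so I'll check that numerically.

```bash
python3 - <<'E'
from h import *
p=camera_params("scene");f=210/np.tan(np.radians(p["fovy"]/2))
def proj(X):
    c=p["R"]@np.array(X)+p["t"];return np.array([(c[0]/c[2]*f+p["cx"]-300)*3,(c[1]/c[2]*f+p["cy"]-130)*3]).round(0)
for n,X in dict(griptop=(473.3,252.2,200),gripbot=(473.3,252.2,146),hub=(468.4,192.4,142),tcp=(472.8,252.6,171.6),f1=(472.8+.314*42,252.6+.949*42,171),f2=(472.8-.314*42,252.6-.949*42,171)).items():print(n,proj(X))
z=np.load('scene0.npz')['W'];print(z[215:245:4,425:446:4].round(0).tolist())
im,W=cloud("top");cv2.imwrite("pics/t1.png",cv2.resize(im[170:320,100:260,::-1],None,fx=4,fy=4))
E
```

```text
griptop [408. 259.]
gripbot [383. 341.]
hub [303. 283.]
tcp [396. 303.]
f1 [443. 358.]
f2 [353. 256.]
[[[239.0, 90.0, -2.0], [476.0, 242.0, 198.0], [474.0, 247.0, 200.0], [467.0, 249.0, 198.0], [463.0, 253.0, 199.0], [201.0, 116.0, -1.0]], [[250.0, 100.0, -2.0], [484.0, 248.0, 197.0], [481.0, 253.0, 199.0], [476.0, 257.0, 199.0], [471.0, 260.0, 199.0], [464.0, 262.0, 198.0]], [[262.0, 110.0, -2.0], [486.0, 252.0, 193.0], [482.0, 256.0, 194.0], [481.0, 261.0, 197.0], [478.0, 265.0, 198.0], [469.0, 267.0, 195.0]], [[481.0, 244.0, 178.0], [486.0, 254.0, 186.0], [485.0, 259.0, 190.0], [481.0, 263.0, 191.0], [478.0, 267.0, 192.0], [238.0, 145.0, -0.0]], [[483.0, 248.0, 173.0], [486.0, 256.0, 180.0], [484.0, 261.0, 183.0], [479.0, 264.0, 183.0], [475.0, 268.0, 183.0], [247.0, 153.0, -2.0]], [[486.0, 251.0, 169.0], [485.0, 257.0, 173.0], [484.0, 262.0, 176.0], [479.0, 266.0, 176.0], [470.0, 267.0, 173.0], [260.0, 163.0, -0.0]], [[486.0, 253.0, 162.0], [484.0, 258.0, 165.0], [482.0, 263.0, 168.0], [476.0, 266.0, 167.0], [276.0, 165.0, -2.0], [270.0, 171.0, -1.0]], [[486.0, 255.0, 155.0], [484.0, 260.0, 158.0], [481.0, 265.0, 160.0], [473.0, 266.0, 157.0], [286.0, 174.0, -2.0], [280.0, 179.0, -1.0]]]
```

View pics/t1.png

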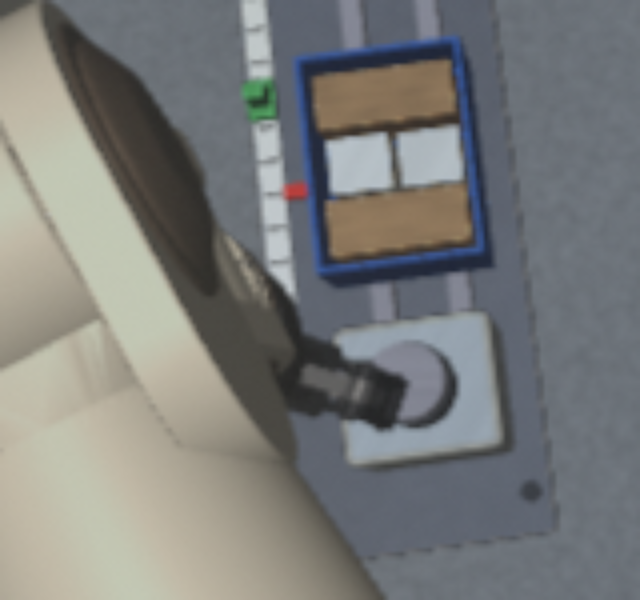

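Predicted and observed fingertips differ by about 40 crop pixels. I'll measure the finger points with depth from the scene camera.

```bash
python3 - <<'E'
from h import *
im,W=cloud("scene");print(get_state()['ee_pos'])
np.set_printoptions(linewidth=250,suppress=True)
for (x,y) in [(360,195),(372,200),(365,170),(460,290),(480,300),(475,313),(490,290),(465,265),(500,220),(560,220),(560,170),(430,60),(405,265),(405,310)]:
    u,v=300+x//3,130+y//3;print((x,y),np.nanmedian(W[v-1:v+2,u-1:u+2].reshape(-1,3),0).round(0))
E
```

```text
[473.10228926 252.50472881 171.65712593]
(360, 195) [464. 210. 210.]
(372, 200) [456. 212. 207.]
(365, 170) [465. 209. 227.]
(460, 290) [498. 295. 222.]
(480, 300) [494. 304. 219.]
(475, 313) [496. 304. 212.]
(490, 290) [491. 305. 225.]
(465, 265) [497. 294. 235.]
(500, 220) [477. 291. 250.]
(560, 220) [489. 321. 274.]
(560, 170) [495. 316. 298.]
(430, 60) [510. 254. 324.]
(405, 265) [476. 253. 199.]
(405, 310) [482. 263. 179.]
```

Depth puts the open fingertips at z≈205–210. The stated geometry gives about 171, though their x and y are right. I'll lower partway and measure again.

>>> play_rows(plan=[{"jaw":1,"tx":0,"ty":0,"tz":-8,"spin":0},{"jaw":1,"tx":0,"ty":0,"tz":-15,"spin":0},{"jaw":1,"tx":0,"ty":0,"tz":-15,"spin":0}])

```text
time_s: 2.5
ee_pos: [472.5, 251.9, 154.7]
orientation: [-0.5, -3.1, 0.001]
force: [-0.5, -0.0, -0.7]
grip_width: 85.5
```

```bash
python3 - <<'E'
from h import *
im,W=cloud("scene");s=get_state();print(s['ee_pos'],s['force'],s['joint_positions'])
cv2.imwrite("pics/s2.png",cv2.resize(im[130:330,300:560,::-1],None,fx=3,fy=3)[:600,:780])
s=im.sum(2);X,Y,Z=np.moveaxis(W,-1,0)
for n,m in dict(far=(Y>272)&(Y<330)&(X>450)&(X<530)&(Z>120)&(s<150),near=(Y>195)&(Y<228)&(X>440)&(X<500)&(Z>155)&(s<200)).items():
    P=W[m];print(n,len(P));P=P[np.argsort(P[:,2])];print(P[:12].round(0).tolist())
E
```

```text
[472.70504192 251.96042195 155.2236689 ] [ 0.5060602  -0.43619802 -0.33817739] [4.89705514e-01 3.87907522e-02 4.59106143e-03 1.53741081e+00
 1.16350720e-05 8.09608438e-01]
far 5365
[[495.0, 299.0, 189.0], [495.0, 299.0, 191.0], [494.0, 303.0, 191.0], [495.0, 303.0, 191.0], [487.0, 303.0, 192.0], [492.0, 303.0, 192.0], [497.0, 302.0, 192.0], [495.0, 301.0, 192.0], [495.0, 299.0, 192.0], [487.0, 304.0, 193.0], [490.0, 305.0, 193.0], [490.0, 303.0, 193.0]]
near 561
[[462.0, 208.0, 181.0], [462.0, 210.0, 183.0], [457.0, 211.0, 183.0], [454.0, 213.0, 183.0], [460.0, 210.0, 184.0], [466.0, 209.0, 184.0], [456.0, 213.0, 184.0], [466.0, 207.0, 185.0], [459.0, 211.0, 185.0], [454.0, 213.0, 185.0], [453.0, 214.0, 185.0], [466.0, 209.0, 185.0]]
```

View pics/s2.png

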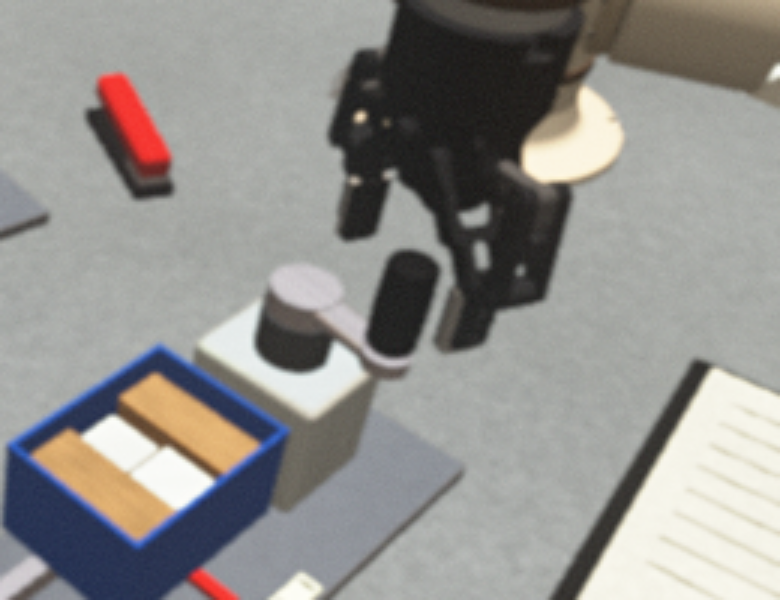

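Open tips are now at about 187, so roughly 174 when shut. I lower another 16 mm, then close.

>>> play_rows(plan=[{"jaw":1,"tx":0,"ty":0,"tz":-8,"spin":0},{"jaw":1,"tx":0,"ty":0,"tz":-16,"spin":0},{"jaw":1,"tx":0,"ty":0,"tz":-16,"spin":0},{"jaw":0,"tx":0,"ty":0,"tz":-16,"spin":0},{"jaw":0,"tx":0,"ty":0,"tz":-16,"spin":0}])

```text
time_s: 3.18
ee_pos: [473.0, 252.2, 140.0]
orientation: [0.5, 3.101, 0.0]
force: [-0.3, 0.8, -0.8]
grip_width: 51.9
```

>>> play_rows(plan=[{"jaw":-1,"tx":0,"ty":0,"tz":0,"spin":0},{"jaw":-1,"tx":0,"ty":0,"tz":0,"spin":0},{"jaw":-1,"tx":0,"ty":0,"tz":0,"spin":0},{"jaw":-1,"tx":0,"ty":0,"tz":0,"spin":0}], newtons=50)

```text
time_s: 3.68
ee_pos: [473.4, 253.3, 140.3]
orientation: [0.499, 3.101, 0.004]
force: [1.2, 6.1, 0.6]
grip_width: 26.2
```

```bash
python3 - <<'E'
from h import *
im,W=cloud("scene");s=get_state();print(s['ee_pos'],s['force'],s['grip_width'])
cv2.imwrite("pics/s3.png",cv2.resize(im[130:330,300:560,::-1],None,fx=3,fy=3)[:600,:780])
E
```

```text
[473.37993431 253.35116999 140.33535758] [1.00130145 6.71602401 1.6855149 ] 26.33259908341602
```

View pics/s3.png

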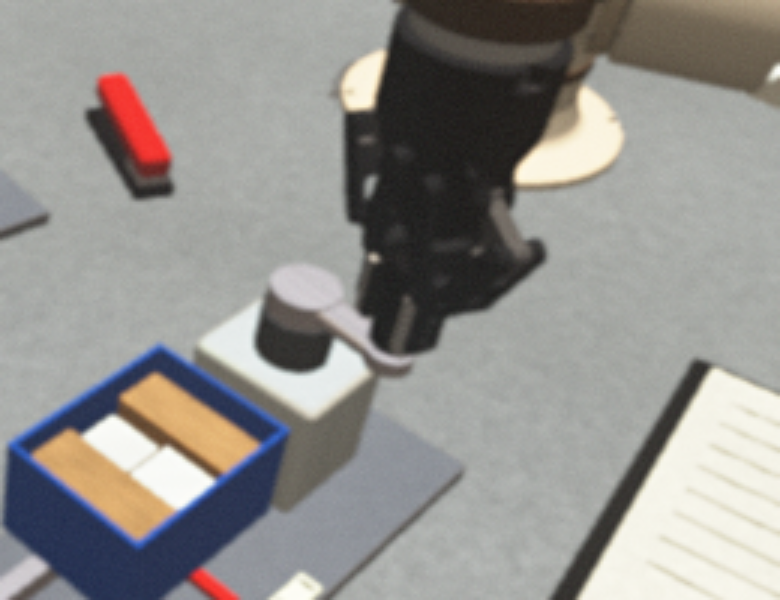

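The grip is held at 26 mm opening with a 6 N load. Next I compute the waypoint table for the circle.

```bash
python3 - <<'E'
import numpy as np
for k in range(6):
    t=np.radians(85.7-60*k-12*np.arange(6));P=60*np.c_[np.cos(t),np.sin(t)];print(k,(P[1:]-P[0]).round(1).tolist(),(P[-1]+[468.5,193]).round(0))
E
```

```text
0 [[12.3, -2.2], [23.9, -7.0], [34.3, -14.1], [43.0, -23.1], [49.6, -33.8]] [523. 219.]
1 [[4.2, -11.8], [5.9, -24.2], [5.0, -36.7], [1.4, -48.8], [-4.5, -59.8]] [518. 159.]
2 [[-8.1, -9.6], [-18.0, -17.2], [-29.3, -22.7], [-41.5, -25.6], [-54.1, -26.0]] [464. 133.]
3 [[-12.3, 2.2], [-23.9, 7.0], [-34.3, 14.1], [-43.0, 23.1], [-49.6, 33.8]] [414. 167.]
4 [[-4.2, 11.8], [-5.9, 24.2], [-5.0, 36.7], [-1.4, 48.8], [4.5, 59.8]] [419. 227.]
5 [[8.1, 9.6], [18.0, 17.2], [29.3, 22.7], [41.5, 25.6], [54.1, 26.0]] [473. 253.]
```

>>> play_rows(plan=[{"jaw":-1,"tx":12.3,"ty":-2.2,"tz":0,"spin":0},{"jaw":-1,"tx":23.9,"ty":-7,"tz":0,"spin":0},{"jaw":-1,"tx":34.3,"ty":-14.1,"tz":0,"spin":0},{"jaw":-1,"tx":43,"ty":-23.1,"tz":0,"spin":0},{"jaw":-1,"tx":49.6,"ty":-33.8,"tz":0,"spin":0}])

```text
time_s: 4.35
ee_pos: [526.2, 221.2, 140.6]
orientation: [0.497, 3.096, 0.011]
force: [17.0, 14.4, -5.2]
grip_width: 26.2
```

```bash
cat > chk.py <<'E'
from h import *
im,W=cloud("top");s=get_state();print(s['ee_pos'].round(1),s['force'].round(1),s['grip_width'],s['time_s'],s['joint_positions'].round(2))
b=W[120:250,165:235];m=(b[...,2]>100)&(b[...,2]<115)&(im[120:250,165:235,2]>im[120:250,165:235,0].astype(int)+15);q=b[m]
e=np.array([np.cos(.1262),np.sin(.1262)]);x=(q[:,:2]-[643,294.5])@e
print('rim x',len(x),np.percentile(x,[1,99]).round(1))
R,G,B=[im[...,i].astype(int) for i in range(3)]
for n,mm in dict(ptr=(R>G+70)&(R>B+70),mark=(G>R+40)&(G>B+30)).items():
    mm=mm.copy();mm[:,:150]=0;mm[:,200:]=0;mm[:150]=0;mm[250:]=0;P=W[mm];P=P[P[:,2]>10];print(n,len(P),np.median((P[:,:2]-[643,294.5])@e).round(1) if len(P) else '',np.median(P,0).round(1))
E
python3 chk.py
```

```text
[526.9 219.8 140.6] [20.5 11.4 -4.6] 26.265343483453748 4.4 [0.39 0.11 0.05 1.5  0.   0.71]
rim x 188 [-111.5    9. ]
ptr 0  [nan nan nan]
mark 0  [nan nan nan]
  return _methods._mean(a, axis=axis, dtype=dtype,
  ret = um.true_divide(
```

The arm is being pulled outward by 20 N in +x, so the real axis is about 4 mm farther in +x, near (472.5, 193.2). I shift the following waypoints to match.

>>> play_rows(plan=[{"jaw":-1,"tx":8.2,"ty":-11.5,"tz":0,"spin":0},{"jaw":-1,"tx":9.9,"ty":-24,"tz":0,"spin":0},{"jaw":-1,"tx":9,"ty":-36.5,"tz":0,"spin":0},{"jaw":-1,"tx":5.4,"ty":-48.6,"tz":0,"spin":0},{"jaw":-1,"tx":-0.5,"ty":-59.6,"tz":0,"spin":0}])

```text
time_s: 5.03
ee_pos: [521.9, 158.2, 140.2]
orientation: [0.5, 3.101, 0.001]
force: [-0.6, 5.4, 6.4]
grip_width: 26.2
```

>>> play_rows(plan=[{"jaw":-1,"tx":-8.1,"ty":-9.6,"tz":0,"spin":0},{"jaw":-1,"tx":-18,"ty":-17.2,"tz":0,"spin":0},{"jaw":-1,"tx":-29.3,"ty":-22.7,"tz":0,"spin":0},{"jaw":-1,"tx":-41.5,"ty":-25.6,"tz":0,"spin":0},{"jaw":-1,"tx":-54.1,"ty":-26,"tz":0,"spin":0}])

```text
time_s: 5.65
ee_pos: [467.8, 133.4, 140.2]
orientation: [0.5, 3.1, 0.005]
force: [4.7, 14.0, 3.9]
grip_width: 26.0
```

```bash
python3 chk.py 2>/dev/null
```

```text
[466.6 133.7 140.3] [-0.3  9.6  2.8] 26.351267591359 5.7 [ 0.28 -0.08 -0.15  1.51  0.    0.6 ]
rim x 178 [-38.8  22.7]
ptr 0  [nan nan nan]
mark 56 -1.1 [642.  293.3  28. ]
```

The half turn moved the bin about 20 mm, as expected, and forces are low. I continue.

>>> play_rows(plan=[{"jaw":-1,"tx":-12.3,"ty":2.2,"tz":0,"spin":0},{"jaw":-1,"tx":-23.9,"ty":7,"tz":0,"spin":0},{"jaw":-1,"tx":-34.3,"ty":14.1,"tz":0,"spin":0},{"jaw":-1,"tx":-43,"ty":23.1,"tz":0,"spin":0},{"jaw":-1,"tx":-49.6,"ty":33.8,"tz":0,"spin":0}])

```text
time_s: 6.32
ee_pos: [419.4, 166.4, 140.3]
orientation: [0.501, 3.097, 0.001]
force: [14.1, 2.7, 0.5]
grip_width: 26.0
```

>>> play_rows(plan=[{"jaw":-1,"tx":-4.2,"ty":11.8,"tz":0,"spin":0},{"jaw":-1,"tx":-5.9,"ty":24.2,"tz":0,"spin":0},{"jaw":-1,"tx":-5,"ty":36.7,"tz":0,"spin":0},{"jaw":-1,"tx":-1.4,"ty":48.8,"tz":0,"spin":0},{"jaw":-1,"tx":4.5,"ty":59.8,"tz":0,"spin":0}])

```text
time_s: 6.95
ee_pos: [422.3, 225.4, 140.2]
orientation: [0.501, 3.101, -0.003]
force: [0.2, -5.4, 8.5]
grip_width: 26.2
```

>>> play_rows(plan=[{"jaw":-1,"tx":8.1,"ty":9.6,"tz":0,"spin":0},{"jaw":-1,"tx":18,"ty":17.2,"tz":0,"spin":0},{"jaw":-1,"tx":29.3,"ty":22.7,"tz":0,"spin":0},{"jaw":-1,"tx":41.5,"ty":25.6,"tz":0,"spin":0},{"jaw":-1,"tx":54.1,"ty":26,"tz":0,"spin":0}])

```text
time_s: 7.58
ee_pos: [476.3, 253.3, 140.3]
orientation: [-0.498, -3.1, -0.004]
force: [-3.8, 6.5, 6.3]
grip_width: 26.5
```

```bash
python3 chk.py 2>/dev/null
```

```text
[477.7 253.2 140.3] [1.2 9.  8.3] 26.303892268121643 7.625 [ 0.49  0.05 -0.02  1.51  0.    0.81]
rim x 363 [-78.3  42.1]
ptr 17 -18.2 [627.1 278.   37.5]
mark 56 -1.8 [641.8 293.5  27.7]
```

After one turn the bin and pointer are at −18 mm, with the mark at about 0. That leaves about 160°.

>>> play_rows(plan=[{"jaw":-1,"tx":12.3,"ty":-2.2,"tz":0,"spin":0},{"jaw":-1,"tx":23.9,"ty":-7,"tz":0,"spin":0},{"jaw":-1,"tx":34.3,"ty":-14.1,"tz":0,"spin":0},{"jaw":-1,"tx":43,"ty":-23.1,"tz":0,"spin":0},{"jaw":-1,"tx":49.6,"ty":-33.8,"tz":0,"spin":0}])

```text
time_s: 8.25
ee_pos: [527.5, 218.9, 140.3]
orientation: [0.499, 3.1, 0.004]
force: [2.8, 6.9, 4.0]
grip_width: 26.3
```

>>> play_rows(plan=[{"jaw":-1,"tx":4.2,"ty":-11.8,"tz":0,"spin":0},{"jaw":-1,"tx":5.9,"ty":-24.2,"tz":0,"spin":0},{"jaw":-1,"tx":5,"ty":-36.7,"tz":0,"spin":0},{"jaw":-1,"tx":1.4,"ty":-48.8,"tz":0,"spin":0},{"jaw":-1,"tx":-4.5,"ty":-59.8,"tz":0,"spin":0}])

```text
time_s: 8.88
ee_pos: [521.8, 158.1, 140.2]
orientation: [0.5, 3.101, 0.001]
force: [-1.3, 5.9, 6.6]
grip_width: 26.0
```

>>> play_rows(plan=[{"jaw":-1,"tx":-8.1,"ty":-9.6,"tz":0,"spin":0},{"jaw":-1,"tx":-18,"ty":-17.2,"tz":0,"spin":0},{"jaw":-1,"tx":-29.3,"ty":-22.7,"tz":0,"spin":0},{"jaw":-1,"tx":-35,"ty":-24.3,"tz":0,"spin":0},{"jaw":-1,"tx":-35,"ty":-24.3,"tz":0,"spin":0}])

```text
time_s: 9.5
ee_pos: [485.8, 134.6, 140.2]
orientation: [-0.499, -3.101, -0.002]
force: [-4.0, 6.2, 8.2]
grip_width: 26.2
```

```bash
python3 chk.py 2>/dev/null
```

```text
[485.8 134.6 140.2] [-3.4  6.   7.5] 26.311794656823654 9.55 [ 0.27 -0.04 -0.1   1.51  0.    0.59]
rim x 193 [-3.9 61. ]
ptr 0  [nan nan nan]
mark 0  [nan nan nan]
```

Bin centre is at about +0.5 mm. I release, lift and check.

>>> play_rows(plan=[{"jaw":0,"tx":0,"ty":0,"tz":0,"spin":0},{"jaw":0.6,"tx":0,"ty":0,"tz":0,"spin":0},{"jaw":1,"tx":0,"ty":0,"tz":0,"spin":0},{"jaw":1,"tx":0,"ty":0,"tz":15,"spin":0},{"jaw":1,"tx":0,"ty":0,"tz":50,"spin":0}])

```text
time_s: 10.18
ee_pos: [486.3, 134.1, 189.8]
orientation: [-0.5, -3.099, 0.002]
force: [0.5, -0.5, 0.9]
grip_width: 85.5
```

>>> play_rows(plan=[{"jaw":1,"tx":0,"ty":0,"tz":40,"spin":0},{"jaw":1,"tx":-40,"ty":0,"tz":70,"spin":0},{"jaw":1,"tx":-90,"ty":0,"tz":80,"spin":0},{"jaw":1,"tx":-140,"ty":0,"tz":80,"spin":0},{"jaw":1,"tx":-140,"ty":0,"tz":80,"spin":0}])

```text
time_s: 10.8
ee_pos: [345.0, 134.3, 272.0]
orientation: [0.498, 3.099, 0.003]
force: [0.4, 0.7, 0.1]
grip_width: 85.5
```

```bash
python3 chk.py 2>/dev/null; python3 - <<'E'
from h import *
im,W=cloud("top");cv2.imwrite("pics/t2.png",cv2.resize(im[110:310,130:400,::-1],None,fx=2.9,fy=2.9))
o=np.load("top0.npz")
s=np.s_[150:225,350:400]
for w in(o['W'],W):
    b=w[s];m=(b[...,2]>98)&(b[...,2]<115);print('grey',m.sum(),cv2.minAreaRect(b[m][:,:2].astype(np.float32))[0])
E
```

```text
[346.4 134.5 271.4] [-0.2  0.2  0.1] 85.25765107719145 10.85 [ 0.37 -0.31 -0.08  1.8  -0.    0.69]
rim x 369 [-60.   60.2]
ptr 16 -0.4 [644.1 278.7  37.1]
mark 52 -2.0 [640.9 293.7  27.2]
grey 665 (640.3704223632812, -180.52806091308594)
grey 665 (640.5306396484375, -180.19981384277344)
```

View pics/t2.png

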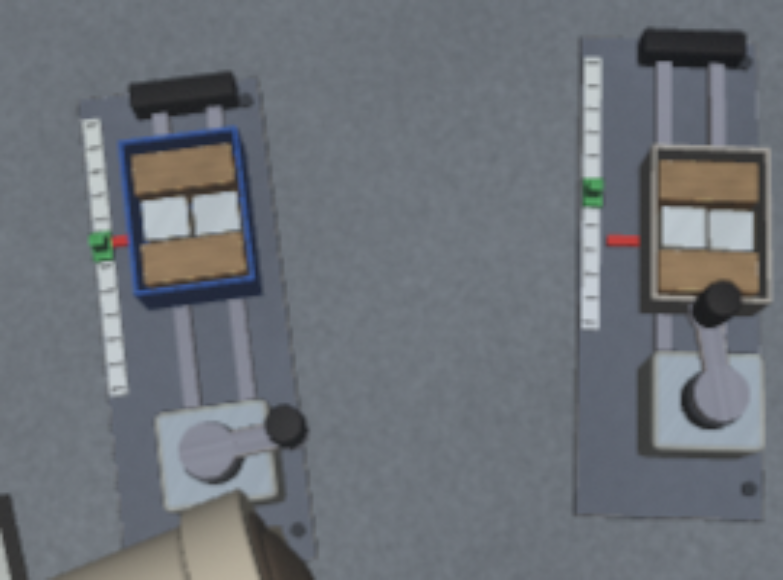

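The red pointer at (120,242) meets the green mark at (101,245), the grip is free at (286,425), and the grey bin hasn't moved. The pointer is within about 2 mm of the mark, so I hand the job in.

```bash
python3 -c "
from cell import *
print(job_done())"
```

```text
the job is handed in; nothing more can be done
None
```

I wound the blue shuttle's crank about 1.44 turns clockwise by its grip, released it, moved the arm clear and handed the job in at about 11 s. No verdict was reported.

**Last checks:**
- **Blue bin:** the top camera put the bin and pointer about 0 mm from my reference for the mark. The mark itself read −2 mm, because its near face biases that reading, so the pointer is within about 2 mm against a 10 mm tolerance.
- **Grey bin:** its measured position changed by 0.4 mm, which is within measurement noise.
- **Arm:** the gripper is open, the arm is clear of the shuttles and the force reading is about 0.

**What disagreed:**
- **Fingertip height:** depth showed the open fingertips about 30 mm higher than the TCP reading and the stated tool geometry imply. I set the grasp height by the camera, and the grasp held.
- **Crank axis:** it lay about 4 mm farther in x than I first measured. I corrected this after the first 60°, where the highest force I read was about 24 N.

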